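# Show the packer which lunch box lacks its sauce pot

### The job

One of the three filled lunch boxes on the bench lacks its red-lidded sauce pot: press the blue call button fully down and let it go to call the packer, then point with the fingertips down at the spare red-lidded pot that stands on the bench outside the boxes, about 3 cm above its lid, for two seconds. Then point in the same way, about 3 cm above the rim, at the middle of the empty small compartment (on the robot side of that box) where the pot is missing, for two seconds, and finish there, still pointing. Touch no pot, box or jar, and do not dip the fingertips over any other pot on the way.

Things in the scene. Friction and masses are not known exactly. Their poses are not given: they have to be found in the camera images.
- call (a joint): blue round push button, 40 mm across, in a white housing fixed to the bench; spring-loaded and returns by itself; 0 = up, 0.006 m = fully down, which takes 5 N
- call_top (a point): centre of the top face of the blue call button, at rest; it is pressed straight down
- pot_spare: small white sauce pot with a flat red lid; upright, 44 mm across the lid, 30 mm tall, 40 g; loose, the spare one, standing on the bench among the green- and yellow-lidded pots and the button, nearer the robot than the boxes. Origin at the centre of its underside, z up (lid top 30 mm above it)
- gap (a point): the place to point at: centre of the empty front small compartment of the incomplete box, at the height of the box rim, 35 mm above the bench (compartment 64 mm by 57 mm, floor 31 mm below this point)
- box_short: the incomplete box, whose front small compartment is empty: black lunch box, 140 mm (its x) by 180 mm (its y) and 35 mm tall, open on top, loose, 250 g; golden patties in the large compartment, two yellow omelette slices in the rear small one; the front small compartment (the -x, +y corner, 64 x 57 mm, floor 4 mm up, centre at x -34, y +58 mm) holds a sauce pot in a complete box. Origin at the centre of its underside, z up, x pointing away from the robot within about 0.2 rad
- box_a: a complete box: black lunch box, 140 mm (its x) by 180 mm (its y) and 35 mm tall, open on top, loose, 250 g; golden patties in the large compartment, two yellow omelette slices in the rear small one; the front small compartment (the -x, +y corner, 64 x 57 mm, floor 4 mm up, centre at x -34, y +58 mm) holds a sauce pot in a complete box. Origin at the centre of its underside, z up, x pointing away from the robot within about 0.2 rad
- box_b: a complete box: black lunch box, 140 mm (its x) by 180 mm (its y) and 35 mm tall, open on top, loose, 250 g; golden patties in the large compartment, two yellow omelette slices in the rear small one; the front small compartment (the -x, +y corner, 64 x 57 mm, floor 4 mm up, centre at x -34, y +58 mm) holds a sauce pot in a complete box. Origin at the centre of its underside, z up, x pointing away from the robot within about 0.2 rad
- pot_a: small white sauce pot with a flat red lid; upright, 44 mm across the lid, 30 mm tall, 40 g; loose, in the front small compartment of box_a, its lid level with the rim. Origin at the centre of its underside, z up (lid top 30 mm above it)
- pot_b: small white sauce pot with a flat red lid; upright, 44 mm across the lid, 30 mm tall, 40 g; loose, in the front small compartment of box_b, its lid level with the rim. Origin at the centre of its underside, z up (lid top 30 mm above it)
- pot_green: small white sauce pot with a flat green lid; upright, 44 mm across the lid, 30 mm tall, 40 g; loose, on the bench in the row nearest the robot. Origin at the centre of its underside, z up (lid top 30 mm above it)
- pot_yellow: small white sauce pot with a flat yellow lid; upright, 44 mm across the lid, 30 mm tall, 40 g; loose, on the bench in the row nearest the robot. Origin at the centre of its underside, z up (lid top 30 mm above it)
- jar: amber glass jar with a white cap, 56 mm across, 75 mm tall, loose, at the right of the bench; not needed. Origin at the centre of its underside
Things that resemble listed ones, but are neither listed nor needed, are in the scene too. Leave any pink or purple look-alike of the box_short alone.

How it is judged:
By the outcome, as a careful person would: the job done as asked, in the order asked, and still so for the second after the job is handed in, with the robot touching nothing.
It also fails if it takes over 53 s, if anything falls off the work surface, if the arm or the gripper's body presses on something with over 40 N, if the wrist force passes 120 N, or if a joint passes its speed limit or range.

### The arm

A 6-joint arm with a two-finger parallel gripper is mounted at the origin on the work surface. World frame = base frame: x ahead of the robot, y to its left, z up, the work surface at z = 0. Lengths are in m, angles in rad, forces in N, time in s.
With the tool pointing down it reaches from about 0.375 to 0.925 m from the base axis. Payload 5.7 kg.
Tool frame: the origin (TCP) lies at the very end of the fingers, on their centre line; the grasp point (between the pads) lies 19 mm behind it; z points along the fingers, y is the line along which they close (so a half turn about z gives the same grasp; the last joint's range is limited). The gripper opens to 88 mm and grips with 3 to 60 N. Pads are 20 mm wide; open, the fingers measure 115 mm over their backs; the gripper's body (75 mm by 178 mm) begins 61 mm behind the grasp point.
Start: joints at [-1.243, 0.359, 1.51, -0, 1.272, -0.115], TCP at [0.257, -0.542, 0.223] pointing down, gripper open.
Joint ranges: [-2.97, 2.97], [-1.01, 2.36], [0.21, 2.38], [-0.96, 4.11], [0.2, 2.71], [-2.98, 2.98]. Speed limits (rad/s): [2.39, 2.39, 3.14, 3.14, 3.14, 3.14].

### API

Orientations are given as a rotation vector (axis times angle).
In Python, from station import env gives the robot as it stands.
- The arm moves only by the tool drive_tool, never from a script. Its argument "steps" is a list of rows, each an object of numbers: "gripper": the opening in per cent of the stroke, from 0 (shut) to 100 (fully open); "dx", "dy", "dz": the shift along the tool's x, y, z in units of 50 mm (1.0 is 50 mm); "turn": the turn about the tool's z in units of 8 degrees (1.0 is 8 degrees). In form: [{"gripper": .., "dx": .., "dy": .., "dz": .., "turn": ..}, ...]. A call has exactly 5 rows; each row is the pose to reach, as a shift and turn from the pose commanded when the call began, along the tool's axes at that moment; what a row does not reach only later rows make up. A row lasts 1/8 s, in which the tool goes at most 62.5 mm and 10.7 degrees, less where a joint would pass 70% of its speed; a pose out of reach is approached as far as the arm can. A call with a gripper value outside its range is refused whole. The fingers move at their own pace and stop on an object; "grip_force" is the grip in N (left out, the last holds). Time passes only in rows, so rows that repeat a pose let the fingers close, or fill a call up. It gives the time, the measured TCP pose, the force, the opening and the grip force at its end, in the units of the state.
- env.get_state(): the state, without advancing time (a new reading comes with each control period).
- env.capture(name): name is "side" or "top"; returns a dict with "frame" (480x640x3 uint8, red, green, blue), "depth" (480x640 float32, m along the optical axis (not along the pixel's ray), 0 where there is no reading), "camera_matrix" (3x3 intrinsics, pixels), "D" ([k1, k2, p1, p2, k3] as OpenCV has them; the pictures are not rectified), "world_to_cam" (4x4, takes a point from world to camera coordinates). Camera axes: x right, y down, z forward; pixel columns grow to the right and rows downward; lengths in m; the calibration is good to about 2 mm. A picture is of the moment at which its call begins.
- env.finish_job(): hands the job in; it is judged then, once.
The state is a dict: "clock": time; "joint_pos": joint angles; "dq": joint speeds; "tau": joint torques, N m; "position": TCP position; "eef_rot": TCP orientation; "ft_force": force on the tool from outside, world axes, zero at the start; "moment": the same for the moment, N m; "width": finger opening in m; "grasp_force": force on a finger pad.
Only numpy, scipy, OpenCV 4.12 (cv2) and the standard library are available. Lean on these libraries where they do the work, as an engineer would, in place of code of your own. Each camera call takes 0.05 s, during which the arm holds its last target. There are 200 camera calls.

## Working session

There is one attempt and no reset: what is moved stays moved. The work goes in short steps, Python scripts to look and compute and a tool call to move; the robot and the scene stay as the last step left them, time stands still between calls to the robot, and variables do not carry over. Pictures are saved under pics/ and viewed, at most 10 in all, crops included, and the job is handed in when it is done.

Besides the shell and the picture viewer there is one more tool, called after "Emit:" as name(argument=value, ...) on one line, values as JSON. drive_tool: Moves the arm, as the interface text tells. Its arguments: {"type":"object","properties":{"steps":{"type":"array","items":{"type":"object","properties":{"gripper":{"type":"number"},"dx":{"type":"number"},"dy":{"type":"number"},"dz":{"type":"number"},"turn":{"type":"number"}}}},"grip_force":{"type":"number"}},"required":["steps"]}

```bash
mkdir -p pics; ls
cat > h.py <<'E'
import numpy as np, cv2, pickle
def ray(c,u,v,z):
    K=c["camera_matrix"];p=cv2.undistortPoints(np.array([[[u,v]]],float),K,np.array(c["D"],float))[0,0]
    T=np.linalg.inv(c["world_to_cam"]);d=T[:3,:3]@[p[0],p[1],1];o=T[:3,3]
    return o+d*(z-o[2])/d[2]
E
python3 - <<'E'
from station import env
import cv2,pickle
c={n:env.capture(n) for n in("top","side")}
pickle.dump(c,open("c0.pkl","wb"))
for n in c: cv2.imwrite(f"pics/{n}0.png",c[n]["frame"][:,:,::-1])
s=env.get_state();print(s["clock"],s["position"],s["eef_rot"],s["width"],s["ft_force"])
E
```

```text
pics
0.1 [ 0.25686412 -0.54155476  0.22190753] [-3.06333406e+00 -6.89480783e-01  2.95041019e-04] 0.08820421705253752 [ 0.76770003 -0.54709676  1.39975242]
```

View pics/top0.png

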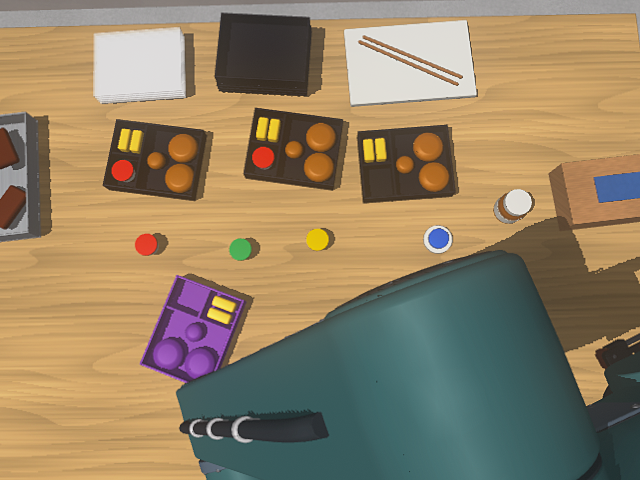

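View pics/side0.png

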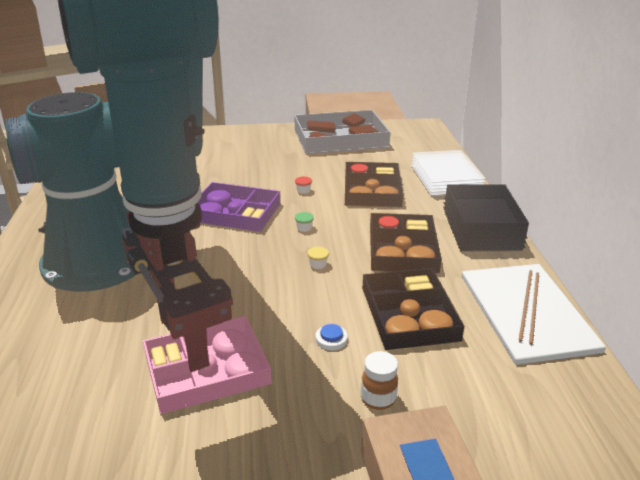

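The top view shows the button at (438,239) and the incomplete box at (407,163), whose empty front compartment is near (378,181). There are three red lids. Those at (122,170) and (263,157) sit inside boxes, so the one at (146,244), alone on the bench, is the spare. The purple and pink boxes are look-alikes. Next I'll measure these and check them in one crop.

Run:
```python
import pickle,cv2,numpy as np
from h import ray
C=pickle.load(open("c0.pkl","rb"));c=C["top"];f=c["frame"]
hsv=cv2.cvtColor(f,cv2.COLOR_RGB2HSV)
def hgt(u,v):
    w=c["depth"][int(v)-2:int(v)+3,int(u)-2:int(u)+3];d=np.median(w[w>0])
    p=cv2.undistortPoints(np.array([[[u,v]]],float),c["camera_matrix"],np.array(c["D"],float))[0,0]
    return (np.linalg.inv(c["world_to_cam"])@[p[0]*d,p[1]*d,d,1])[:3]
def blobs(m,name,a0,z):
    n,l,s,ce=cv2.connectedComponentsWithStats(m.astype(np.uint8))
    for i in range(1,n):
        if s[i,4]>a0: print(name,ce[i].round(1),s[i,2:5],"depthpt",hgt(*ce[i]).round(4),"ray",ray(c,*ce[i],z).round(4))
H,S,V=hsv[...,0],hsv[...,1],hsv[...,2]
vivid=(S>180)&(V>120)
blobs(vivid&((H<4)|(H>174)),"red",100,.03)
blobs(vivid&(H>55)&(H<85),"green",100,.03)
blobs(vivid&(H>24)&(H<32),"yellow",100,.03)
blobs((S>150)&(V>100)&(H>105)&(H<125),"blue",100,.02)
m=((V<75)&(S<130)).astype(np.uint8);m[:110]=0;m[210:]=0
for k in cv2.findContours(m,cv2.RETR_EXTERNAL,cv2.CHAIN_APPROX_SIMPLE)[0]:
    if cv2.contourArea(k)>3000:
        r=cv2.minAreaRect(k);q=np.array([ray(c,*p,.035) for p in cv2.boxPoints(r)])
        print("box",r,q[:,:2].round(3).tolist(),"sides",np.linalg.norm(q[0]-q[1]).round(3),np.linalg.norm(q[1]-q[2]).round(3))
cr=lambda x,y,w,h:cv2.resize(f[y:y+h,x:x+w],None,fx=5,fy=5,interpolation=cv2.INTER_CUBIC)
a=cr(345,115,120,100);b=np.hstack([cv2.resize(cr(126,224,40,40),(300,300)),cv2.resize(cr(418,219,40,40),(300,300))])
cv2.imwrite("pics/crop.png",np.hstack([a,np.vstack([cv2.resize(b,(200,100)),np.zeros((400,200,3),np.uint8)])])[:,:,::-1])
d=c["depth"]
for u,v in [(378,181),(378,175),(362,170),(400,186),(372,190)]: print(u,v,hgt(u,v).round(4))
```

```text
red [122.2 170. ] [ 21  21 319] depthpt [0.612  0.3216 0.0332] ray [0.613  0.3228 0.03  ]
red [145.9 244.7] [ 21  21 284] depthpt [0.4611 0.2693 0.0298] ray [0.461  0.2693 0.03  ]
yellow [272.6 128.4] [  9  19 106] depthpt [0.6943 0.0227 0.0272] ray [0.6933 0.0224 0.03  ]
yellow [122.5 138.5] [ 10  19 103] depthpt [0.6801 0.3265 0.0266] ray [0.6788 0.3252 0.03  ]
yellow [316.8 239.1] [ 21  21 350] depthpt [ 0.4661 -0.063   0.03  ] ray [ 0.4661 -0.063   0.03  ]
blue [438.2 238. ] [ 20  19 294] depthpt [ 0.4655 -0.2987  0.0214] ray [ 0.4658 -0.299   0.02  ]
box ((405.79510498046875, 163.29583740234375), (71.20504760742188, 92.70404815673828), 85.66769409179688) [[0.682, -0.146], [0.693, -0.33], [0.547, -0.333], [0.536, -0.153]] sides 0.185 0.146
box ((154.54913330078125, 159.11923217773438), (96.13845825195312, 71.12006378173828), 7.352379322052002) [[0.575, 0.359], [0.722, 0.348], [0.691, 0.154], [0.546, 0.169]] sides 0.147 0.197
box ((292.8477783203125, 147.97900390625), (90.76140594482422, 70.98313903808594), 7.853313446044922) [[0.592, 0.08], [0.739, 0.062], [0.708, -0.118], [0.563, -0.096]] sides 0.148 0.183
378 181 [ 0.5872 -0.1875  0.004 ]
378 175 [ 0.5995 -0.1878  0.0047]
362 170 [ 0.6041 -0.1545  0.0263]
400 186 [ 0.576  -0.2313  0.0036]
372 190 [ 0.5686 -0.1748  0.0044]
```

View pics/crop.png

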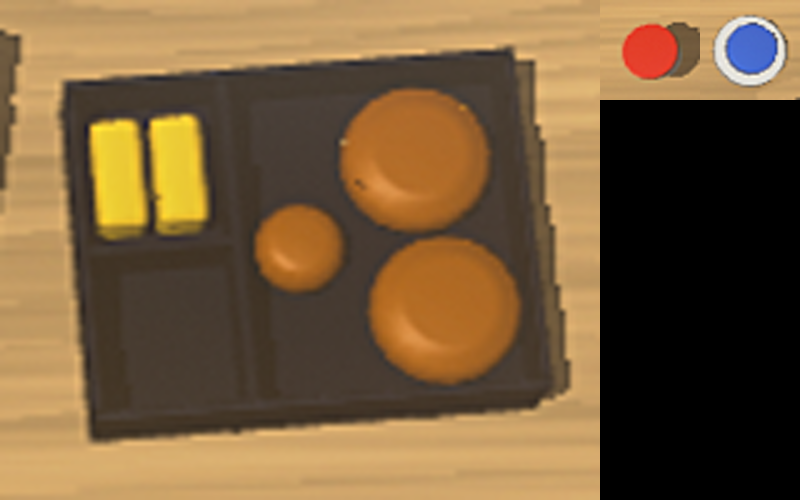

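The crop confirms the front-left compartment of this box is empty. Its rim corners are near (358,131.6), (447.6,125), (454.6,192.6) and (363.4,198). The red lid stands alone on bare wood, and the blue button sits in its white housing. I'll work out the gap from the rim corners, check it against the side view, and get the tool axes.

Run:
```python
import pickle,cv2,numpy as np
from h import ray
from scipy.spatial.transform import Rotation as R
C=pickle.load(open("c0.pkl","rb"));c=C["top"]
q=np.array([ray(c,*p,.035) for p in [(358,131.6),(447.6,125),(454.6,192.6),(363.4,198)]])[:,:2]
print(q.round(4).tolist(),[np.linalg.norm(q[i]-q[i-1]).round(4) for i in range(4)])
o=q.mean(0);x=(q[0]+q[1]-q[2]-q[3]);y=(q[0]+q[3]-q[1]-q[2]);a=np.arctan2(x[1],x[0]);b=np.arctan2(-y[0],y[1]);print(a,b)
t=(a*140+b*180)/320;g=o+np.array([[np.cos(t),-np.sin(t)],[np.sin(t),np.cos(t)]])@[-.034,.058];print("origin",o,"gap",g)
s=C["side"];
pr=lambda c,P:cv2.projectPoints(np.array([P],float),cv2.Rodrigues(c["world_to_cam"][:3,:3])[0],c["world_to_cam"][:3,3],c["camera_matrix"],np.array(c["D"],float))[0][0,0].round(1)
for n,P in dict(gap=[*g,.035],floor=[*g,.004],pot=[.461,.2693,.03],but=[.4655,-.2987,.0214]).items(): print(n,pr(c,P),pr(s,P))
h=cv2.cvtColor(s["frame"],cv2.COLOR_RGB2HSV);H,S,V=[h[...,i] for i in range(3)]
for nm,m in(("red",(S>180)&(V>120)&((H<4)|(H>174))),("blue",(S>150)&(V>100)&(H>105)&(H<125))):
    n,l,st,ce=cv2.connectedComponentsWithStats(m.astype(np.uint8));print(nm,[(ce[i].round(1),st[i,4]) for i in range(1,n) if st[i,4]>60])
from station import env
st=env.get_state();M=R.from_rotvec(st["eef_rot"]).as_matrix();print(M.round(4).tolist())
for n,P in dict(but=[.4655,-.2987,.10]).items(): print(n,(M.T@(np.array(P)-st["position"])/.05).round(3))
```

```text
[[0.681, -0.1483], [0.6911, -0.3268], [0.5523, -0.3327], [0.5448, -0.155]] [np.float64(0.1363), np.float64(0.1788), np.float64(0.139), np.float64(0.1778)]
0.045621041897127554 0.04922051762500586
origin [ 0.6173062  -0.24070918] gap [ 0.58058237 -0.18439434]
gap [377.9 180. ] [384.7 280.5]
floor [376.6 184.2] [383.7 293.6]
pot [145.9 244.7] [302.7 179. ]
but [438.2 238. ] [331.1 329.1]
red []
blue []
[[0.9036, 0.4284, -0.0005], [0.4284, -0.9036, 0.0015], [0.0002, -0.0016, -1.0]]
but [ 5.851 -2.597  2.443]
```

Both views agree with the measurements, and the sizes come out at 137 x 178 mm against 140 x 180 mm nominal. I'll shut the fingers and fly to above the button.

Emit:
drive_tool(steps=[{"gripper": 0, "dx": 0.6, "dy": -0.27, "dz": 0}, {"gripper": 0, "dx": 1.3, "dy": -0.58, "dz": 0}, {"gripper": 0, "dx": 2.0, "dy": -0.89, "dz": 0}, {"gripper": 0, "dx": 2.7, "dy": -1.2, "dz": 0}, {"gripper": 0, "dx": 3.3, "dy": -1.46, "dz": 0}])

```text
validation failed for argument at $.st...
```

Emit:
drive_tool(steps=[{"gripper": 0, "dx": 0.6, "dy": -0.27, "dz": 0.4}, {"gripper": 0, "dx": 1.2, "dy": -0.54, "dz": 0.9}, {"gripper": 0, "dx": 1.8, "dy": -0.8, "dz": 1.4}, {"gripper": 0, "dx": 2.3, "dy": -1.02, "dz": 1.9}, {"gripper": 0, "dx": 2.55, "dy": -1.14, "dz": 2.2}])

```text
validation failed for argument at $.st...
```

Emit:
drive_tool(steps=[{"gripper": 0, "dx": 0, "dy": 0, "dz": 0}, {"gripper": 0, "dx": 0, "dy": 0, "dz": 0}, {"gripper": 0, "dx": 0, "dy": 0, "dz": 0}, {"gripper": 0, "dx": 0, "dy": 0, "dz": 0}, {"gripper": 0, "dx": 0, "dy": 0, "dz": 0}])

```text
validation failed for argument at $.st...
```

```bash
cat > look.py <<'E'
import sys,cv2,pickle,numpy as np
from station import env
from scipy.spatial.transform import Rotation as R
from h import ray
def go(T):
    s=env.get_state();M=R.from_rotvec(s["eef_rot"]).as_matrix()
    print(s["clock"],s["position"].round(4) if hasattr(s["position"],"round") else s["position"],"F",s["ft_force"],"w",s["width"])
    print("move",(M.T@(np.array(T)-s["position"])/.05).round(3))
def pic(name,x,y,w,h,n):
    c=env.capture(name);f=c["frame"][y:y+h,x:x+w,::-1]
    cv2.imwrite(f"pics/{n}.png",cv2.resize(f,None,fx=4,fy=4,interpolation=cv2.INTER_CUBIC))
E
python3 -c "
from look import *
go([.4655,-.2987,.0214]);pic('side',260,230,150,130,'b1')"
```

```text
0.1 [ 0.2569 -0.5416  0.2219] F [ 0.76770003 -0.54709676  1.39975242] w 0.08820421705253752
move [ 5.851 -2.594  4.015]
```

View pics/b1.png

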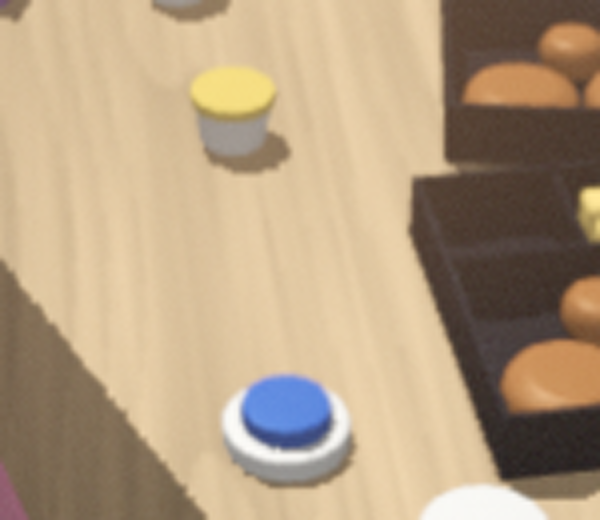

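The moves were refused, so the arm hasn't moved; the row format probably needs every key. In this side view the button top is at about (331.7,331), against (331,329) predicted, so the position holds.

Emit:
drive_tool(steps=[{"gripper": 0, "dx": 0.6, "dy": -0.27, "dz": 0, "turn": 0}, {"gripper": 0, "dx": 1.3, "dy": -0.58, "dz": 0, "turn": 0}, {"gripper": 0, "dx": 2.0, "dy": -0.89, "dz": 0, "turn": 0}, {"gripper": 0, "dx": 2.7, "dy": -1.2, "dz": 0, "turn": 0}, {"gripper": 0, "dx": 3.3, "dy": -1.46, "dz": 0, "turn": 0}])

```text
clock: 0.78
position: [0.3755, -0.4041, 0.2224]
eef_rot: [-3.064, -0.69, 0.0]
ft_force: [-0.0, -0.2, 0.2]
width: 0.0414
grasp_force: 0.0
```

Emit:
drive_tool(steps=[{"gripper": 0, "dx": 0.6, "dy": -0.27, "dz": 0.4, "turn": 0}, {"gripper": 0, "dx": 1.2, "dy": -0.54, "dz": 0.9, "turn": 0}, {"gripper": 0, "dx": 1.8, "dy": -0.8, "dz": 1.4, "turn": 0}, {"gripper": 0, "dx": 2.3, "dy": -1.02, "dz": 1.9, "turn": 0}, {"gripper": 0, "dx": 2.55, "dy": -1.14, "dz": 2.2, "turn": 0}])

```text
clock: 1.4
position: [0.4657, -0.2978, 0.1113]
eef_rot: [-3.063, -0.692, 0.002]
ft_force: [-0.3, 0.4, -0.5]
width: 0.0008
grasp_force: 0.0
```

Emit:
drive_tool(steps=[{"gripper": 0, "dx": 0, "dy": 0, "dz": 0, "turn": 0}, {"gripper": 0, "dx": 0, "dy": 0, "dz": 0, "turn": 0}, {"gripper": 0, "dx": 0, "dy": 0, "dz": 0, "turn": 0}, {"gripper": 0, "dx": 0, "dy": 0, "dz": 0, "turn": 0}, {"gripper": 0, "dx": 0, "dy": 0, "dz": 0, "turn": 0}])

```text
clock: 2.02
position: [0.4656, -0.2998, 0.113]
eef_rot: [3.065, 0.689, 0.001]
ft_force: [-0.2, -0.5, -0.1]
width: 0.0006
grasp_force: 0.0
```

```bash
python3 -c "
from look import *
go([.4655,-.2987,.0214]);pic('side',260,230,150,130,'b2')"
```

```text
2.025 [ 0.4656 -0.2998  0.113 ] F [-0.21751978 -0.47939175 -0.12388973] w 0.0006024745154002971
move [ 0.006 -0.021  1.833]
```

View pics/b2.png

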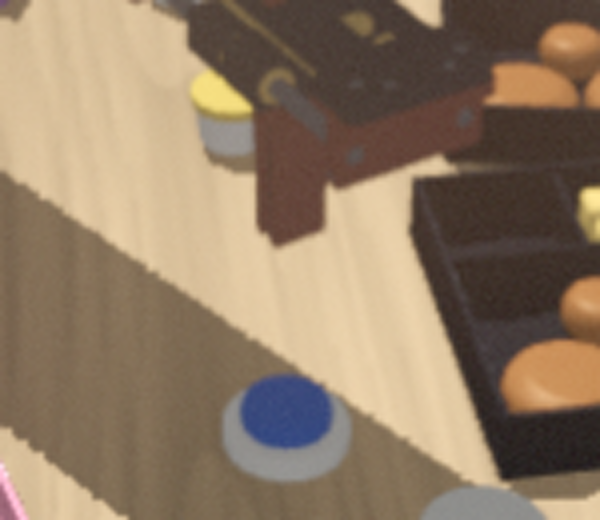

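The closed fingertips hang directly over the button, about 90 mm above it. I'll descend to just above it, then press in small steps and watch the force.

Emit:
drive_tool(steps=[{"gripper": 0, "dx": 0, "dy": 0, "dz": 0.5, "turn": 0}, {"gripper": 0, "dx": 0, "dy": 0, "dz": 1.0, "turn": 0}, {"gripper": 0, "dx": 0, "dy": 0, "dz": 1.4, "turn": 0}, {"gripper": 0, "dx": 0, "dy": 0, "dz": 1.6, "turn": 0}, {"gripper": 0, "dx": 0, "dy": 0, "dz": 1.7, "turn": 0}])

```text
clock: 2.7
position: [0.4656, -0.2993, 0.0273]
eef_rot: [-3.065, -0.69, 0.0]
ft_force: [-0.6, -0.1, 1.3]
width: 0.0
grasp_force: 0.0
```

Emit:
drive_tool(steps=[{"gripper": 0, "dx": 0, "dy": 0, "dz": 0.05, "turn": 0}, {"gripper": 0, "dx": 0, "dy": 0, "dz": 0.1, "turn": 0}, {"gripper": 0, "dx": 0, "dy": 0, "dz": 0.15, "turn": 0}, {"gripper": 0, "dx": 0, "dy": 0, "dz": 0.2, "turn": 0}, {"gripper": 0, "dx": 0, "dy": 0, "dz": 0.2, "turn": 0}])

```text
clock: 3.32
position: [0.4661, -0.2996, 0.0179]
eef_rot: [3.064, 0.69, 0.001]
ft_force: [0.2, 0.4, 4.0]
width: 0.0004
grasp_force: 2.0
```

Emit:
drive_tool(steps=[{"gripper": 0, "dx": 0, "dy": 0, "dz": 0.02, "turn": 0}, {"gripper": 0, "dx": 0, "dy": 0, "dz": 0.04, "turn": 0}, {"gripper": 0, "dx": 0, "dy": 0, "dz": 0.06, "turn": 0}, {"gripper": 0, "dx": 0, "dy": 0, "dz": 0.06, "turn": 0}, {"gripper": 0, "dx": 0, "dy": 0, "dz": 0.06, "turn": 0}])

```text
clock: 3.95
position: [0.4661, -0.2996, 0.0161]
eef_rot: [3.064, 0.69, 0.001]
ft_force: [-2.4, 2.0, 18.1]
width: 0.0004
grasp_force: 8.9
```

Emit:
drive_tool(steps=[{"gripper": 0, "dx": 0, "dy": 0, "dz": 0.03, "turn": 0}, {"gripper": 0, "dx": 0, "dy": 0, "dz": 0.03, "turn": 0}, {"gripper": 0, "dx": 0, "dy": 0, "dz": 0.03, "turn": 0}, {"gripper": 0, "dx": 0, "dy": 0, "dz": 0.03, "turn": 0}, {"gripper": 0, "dx": 0, "dy": 0, "dz": 0.03, "turn": 0}])

```text
clock: 4.58
position: [0.4661, -0.2997, 0.0158]
eef_rot: [3.063, 0.69, 0.002]
ft_force: [-4.6, 4.3, 30.7]
width: 0.0003
grasp_force: 15.5
```

Emit:
drive_tool(steps=[{"gripper": 0, "dx": 0, "dy": 0, "dz": -0.2, "turn": 0}, {"gripper": 0, "dx": 0, "dy": 0, "dz": -0.6, "turn": 0}, {"gripper": 0, "dx": 0, "dy": 0, "dz": -1.3, "turn": 0}, {"gripper": 0, "dx": 0, "dy": 0, "dz": -2.2, "turn": 0}, {"gripper": 0, "dx": 0, "dy": 0, "dz": -3.0, "turn": 0}])

```text
clock: 5.2
position: [0.4651, -0.2989, 0.164]
eef_rot: [-3.064, -0.69, 0.001]
ft_force: [0.4, 0.4, 0.4]
width: 0.0006
grasp_force: 0.0
```

```bash
python3 -c "
from look import *
go([.461,.2693,.16])"
```

```text
5.2 [ 0.4651 -0.2989  0.164 ] F [0.44361891 0.42375754 0.38589994] w 0.0006326934461375013
move [  4.795 -10.302   0.091]
```

The button reached its stop, rising to 30 N with no further travel, and it was released. Now I'll fly high to the spare pot.

Emit:
drive_tool(steps=[{"gripper": 0, "dx": 0.2, "dy": -0.43, "dz": 0, "turn": 0}, {"gripper": 0, "dx": 0.55, "dy": -1.18, "dz": 0, "turn": 0}, {"gripper": 0, "dx": 0.95, "dy": -2.04, "dz": 0, "turn": 0}, {"gripper": 0, "dx": 1.35, "dy": -2.9, "dz": 0, "turn": 0}, {"gripper": 0, "dx": 1.75, "dy": -3.76, "dz": 0, "turn": 0}])

```text
clock: 5.82
position: [0.462, -0.0892, 0.1615]
eef_rot: [-3.063, -0.689, 0.005]
ft_force: [0.1, -0.4, -0.0]
width: 0.0008
grasp_force: 0.0
```

Emit:
drive_tool(steps=[{"gripper": 0, "dx": 0.4, "dy": -0.86, "dz": 0, "turn": 0}, {"gripper": 0, "dx": 0.8, "dy": -1.72, "dz": 0, "turn": 0}, {"gripper": 0, "dx": 1.2, "dy": -2.58, "dz": 0, "turn": 0}, {"gripper": 0, "dx": 1.55, "dy": -3.33, "dz": 0, "turn": 0}, {"gripper": 0, "dx": 1.9, "dy": -4.08, "dz": 0, "turn": 0}])

```text
clock: 6.45
position: [0.4601, 0.1349, 0.1615]
eef_rot: [-3.064, -0.691, 0.006]
ft_force: [0.2, 0.1, -0.5]
width: 0.0005
grasp_force: 0.0
```

Emit:
drive_tool(steps=[{"gripper": 0, "dx": 0.35, "dy": -0.75, "dz": 0, "turn": 0}, {"gripper": 0, "dx": 0.65, "dy": -1.4, "dz": 0, "turn": 0}, {"gripper": 0, "dx": 0.9, "dy": -1.95, "dz": 0, "turn": 0}, {"gripper": 0, "dx": 1.08, "dy": -2.32, "dz": 0, "turn": 0}, {"gripper": 0, "dx": 1.14, "dy": -2.46, "dz": 0, "turn": 0}])

```text
clock: 7.08
position: [0.4603, 0.2693, 0.1622]
eef_rot: [3.064, 0.692, -0.003]
ft_force: [-0.2, 0.7, 0.0]
width: 0.0006
grasp_force: 0.0
```

```bash
python3 -c "
from look import *
go([.461,.2693,.06])"
```

```text
7.075 [0.4603 0.2693 0.1622] F [-0.18352992  0.7413107   0.00081126] w 0.0006389047688415757
move [0.017 0.007 2.044]
```

Emit:
drive_tool(steps=[{"gripper": 0, "dx": 0.01, "dy": 0, "dz": 0.5, "turn": 0}, {"gripper": 0, "dx": 0.01, "dy": 0, "dz": 1.1, "turn": 0}, {"gripper": 0, "dx": 0.01, "dy": 0, "dz": 1.6, "turn": 0}, {"gripper": 0, "dx": 0.01, "dy": 0, "dz": 1.9, "turn": 0}, {"gripper": 0, "dx": 0.01, "dy": 0, "dz": 2.04, "turn": 0}])

```text
clock: 7.7
position: [0.4614, 0.2683, 0.0604]
eef_rot: [3.065, 0.689, -0.002]
ft_force: [0.2, -0.1, 0.0]
width: 0.0005
grasp_force: 0.0
```

Emit:
drive_tool(steps=[{"gripper": 0, "dx": 0, "dy": 0, "dz": 0, "turn": 0}, {"gripper": 0, "dx": 0, "dy": 0, "dz": 0, "turn": 0}, {"gripper": 0, "dx": 0, "dy": 0, "dz": 0, "turn": 0}, {"gripper": 0, "dx": 0, "dy": 0, "dz": 0, "turn": 0}, {"gripper": 0, "dx": 0, "dy": 0, "dz": 0, "turn": 0}])

```text
clock: 8.32
position: [0.462, 0.2689, 0.0614]
eef_rot: [-3.065, -0.69, -0.001]
ft_force: [-0.6, 0.1, 0.2]
width: 0.0004
grasp_force: 0.0
```

```bash
python3 -c "
from look import *
go([.461,.2693,.06]);pic('side',230,120,150,130,'p1')"
```

```text
8.325 [0.462  0.2689 0.0614] F [-0.61049903  0.08613456  0.2124301 ] w 0.0003967752629496281
move [-0.014 -0.015  0.028]
```

View pics/p1.png

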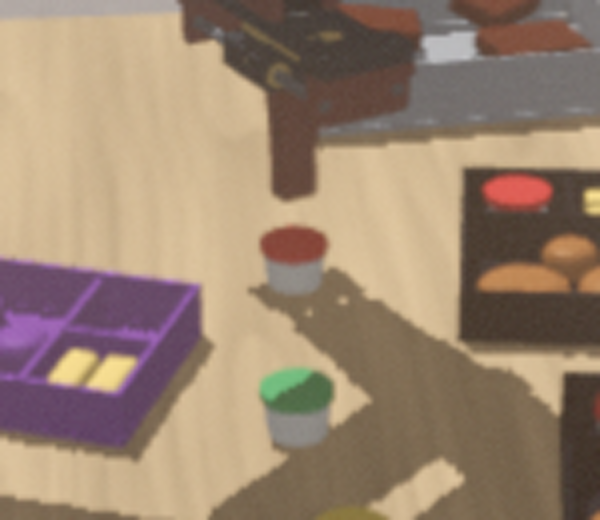

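The fingertips (about (303,168) in the side image) point straight down over the red lid at (303,181), about 3 cm above it. I'll hold for over two seconds.

Emit:
drive_tool(steps=[{"gripper": 0, "dx": 0, "dy": 0, "dz": 0, "turn": 0}, {"gripper": 0, "dx": 0, "dy": 0, "dz": 0, "turn": 0}, {"gripper": 0, "dx": 0, "dy": 0, "dz": 0, "turn": 0}, {"gripper": 0, "dx": 0, "dy": 0, "dz": 0, "turn": 0}, {"gripper": 0, "dx": 0, "dy": 0, "dz": 0, "turn": 0}])

```text
clock: 9.0
position: [0.4619, 0.2689, 0.0612]
eef_rot: [-3.065, -0.69, 0.0]
ft_force: [0.7, -0.2, 0.3]
width: 0.0004
grasp_force: 0.0
```

Emit:
drive_tool(steps=[{"gripper": 0, "dx": 0, "dy": 0, "dz": 0, "turn": 0}, {"gripper": 0, "dx": 0, "dy": 0, "dz": 0, "turn": 0}, {"gripper": 0, "dx": 0, "dy": 0, "dz": 0, "turn": 0}, {"gripper": 0, "dx": 0, "dy": 0, "dz": 0, "turn": 0}, {"gripper": 0, "dx": 0, "dy": 0, "dz": 0, "turn": 0}])

```text
clock: 9.62
position: [0.4618, 0.2689, 0.0612]
eef_rot: [-3.065, -0.69, 0.0]
ft_force: [-0.6, -0.1, 0.5]
width: 0.0003
grasp_force: 0.0
```

Emit:
drive_tool(steps=[{"gripper": 0, "dx": 0, "dy": 0, "dz": 0, "turn": 0}, {"gripper": 0, "dx": 0, "dy": 0, "dz": 0, "turn": 0}, {"gripper": 0, "dx": 0, "dy": 0, "dz": 0, "turn": 0}, {"gripper": 0, "dx": 0, "dy": 0, "dz": 0, "turn": 0}, {"gripper": 0, "dx": 0, "dy": 0, "dz": 0, "turn": 0}])

```text
clock: 10.25
position: [0.4619, 0.2689, 0.0612]
eef_rot: [-3.065, -0.69, -0.0]
ft_force: [-0.2, 0.5, 0.1]
width: 0.0005
grasp_force: 0.0
```

Emit:
drive_tool(steps=[{"gripper": 0, "dx": 0, "dy": 0, "dz": 0, "turn": 0}, {"gripper": 0, "dx": 0, "dy": 0, "dz": 0, "turn": 0}, {"gripper": 0, "dx": 0, "dy": 0, "dz": 0, "turn": 0}, {"gripper": 0, "dx": 0, "dy": 0, "dz": 0, "turn": 0}, {"gripper": 0, "dx": 0, "dy": 0, "dz": 0, "turn": 0}])

```text
clock: 10.88
position: [0.4619, 0.2688, 0.0612]
eef_rot: [-3.065, -0.69, 0.0]
ft_force: [-0.3, -0.8, 0.2]
width: 0.0004
grasp_force: 0.0
```

Emit:
drive_tool(steps=[{"gripper": 0, "dx": 0, "dy": 0, "dz": -0.4, "turn": 0}, {"gripper": 0, "dx": 0, "dy": 0, "dz": -0.9, "turn": 0}, {"gripper": 0, "dx": 0, "dy": 0, "dz": -1.5, "turn": 0}, {"gripper": 0, "dx": 0, "dy": 0, "dz": -1.9, "turn": 0}, {"gripper": 0, "dx": 0, "dy": 0, "dz": -2.0, "turn": 0}])

```text
clock: 11.5
position: [0.4627, 0.2692, 0.1625]
eef_rot: [-3.064, -0.69, -0.004]
ft_force: [-0.5, 1.2, 0.1]
width: 0.0006
grasp_force: 0.0
```

```bash
python3 -c "
from look import *
go([.5806,-.1844,.16])"
```

```text
11.5 [0.4627 0.2692 0.1625] F [-0.49794298  1.23329114  0.12757231] w 0.0006107719032850727
move [-1.756  9.208  0.045]
```

Emit:
drive_tool(steps=[{"gripper": 0, "dx": -0.08, "dy": 0.4, "dz": 0, "turn": 0}, {"gripper": 0, "dx": -0.21, "dy": 1.1, "dz": 0, "turn": 0}, {"gripper": 0, "dx": -0.36, "dy": 1.9, "dz": 0, "turn": 0}, {"gripper": 0, "dx": -0.52, "dy": 2.7, "dz": 0, "turn": 0}, {"gripper": 0, "dx": -0.67, "dy": 3.5, "dz": 0, "turn": 0}])

```text
clock: 12.12
position: [0.5061, 0.0951, 0.1603]
eef_rot: [-3.065, -0.69, 0.002]
ft_force: [0.3, 0.8, -0.2]
width: 0.0008
grasp_force: 0.0
```

Emit:
drive_tool(steps=[{"gripper": 0, "dx": -0.15, "dy": 0.8, "dz": 0, "turn": 0}, {"gripper": 0, "dx": -0.3, "dy": 1.6, "dz": 0, "turn": 0}, {"gripper": 0, "dx": -0.45, "dy": 2.35, "dz": 0, "turn": 0}, {"gripper": 0, "dx": -0.59, "dy": 3.1, "dz": 0, "turn": 0}, {"gripper": 0, "dx": -0.72, "dy": 3.8, "dz": 0, "turn": 0}])

```text
clock: 12.75
position: [0.5551, -0.092, 0.1601]
eef_rot: [-3.064, -0.689, 0.002]
ft_force: [-0.1, 0.4, 0.4]
width: 0.0005
grasp_force: 0.0
```

Emit:
drive_tool(steps=[{"gripper": 0, "dx": -0.12, "dy": 0.6, "dz": 0, "turn": 0}, {"gripper": 0, "dx": -0.22, "dy": 1.15, "dz": 0, "turn": 0}, {"gripper": 0, "dx": -0.31, "dy": 1.6, "dz": 0, "turn": 0}, {"gripper": 0, "dx": -0.36, "dy": 1.85, "dz": 0, "turn": 0}, {"gripper": 0, "dx": -0.37, "dy": 1.91, "dz": 0, "turn": 0}])

```text
clock: 13.38
position: [0.5796, -0.1853, 0.1608]
eef_rot: [-3.065, -0.689, 0.001]
ft_force: [0.2, 0.0, 0.4]
width: 0.0004
grasp_force: 0.0
```

```bash
python3 -c "
from look import *
go([.5806,-.1844,.065])"
```

```text
13.375 [ 0.5796 -0.1853  0.1608] F [0.21810333 0.03477314 0.36712324] w 0.0003888418693723569
move [ 0.026 -0.006  1.916]
```

Emit:
drive_tool(steps=[{"gripper": 0, "dx": 0.02, "dy": 0, "dz": 0.5, "turn": 0}, {"gripper": 0, "dx": 0.02, "dy": 0, "dz": 1.0, "turn": 0}, {"gripper": 0, "dx": 0.02, "dy": 0, "dz": 1.5, "turn": 0}, {"gripper": 0, "dx": 0.02, "dy": 0, "dz": 1.8, "turn": 0}, {"gripper": 0, "dx": 0.02, "dy": 0, "dz": 1.91, "turn": 0}])

```text
clock: 14.0
position: [0.58, -0.1838, 0.0649]
eef_rot: [-3.064, -0.69, 0.002]
ft_force: [-0.2, 1.1, 0.8]
width: 0.0002
grasp_force: 0.0
```

Emit:
drive_tool(steps=[{"gripper": 0, "dx": 0, "dy": 0, "dz": 0, "turn": 0}, {"gripper": 0, "dx": 0, "dy": 0, "dz": 0, "turn": 0}, {"gripper": 0, "dx": 0, "dy": 0, "dz": 0, "turn": 0}, {"gripper": 0, "dx": 0, "dy": 0, "dz": 0, "turn": 0}, {"gripper": 0, "dx": 0, "dy": 0, "dz": 0, "turn": 0}])

```text
clock: 14.62
position: [0.5806, -0.1846, 0.0659]
eef_rot: [3.065, 0.69, 0.0]
ft_force: [0.5, -0.8, -0.1]
width: 0.0003
grasp_force: 0.0
```

```bash
python3 -c "
from look import *
go([.5806,-.1844,.065]);pic('side',310,200,190,150,'g1')"
```

```text
14.625 [ 0.5806 -0.1846  0.0659] F [ 0.47034785 -0.77550005 -0.09828673] w 0.0002551221806263147
move [ 0.001 -0.004  0.018]
```

View pics/g1.png

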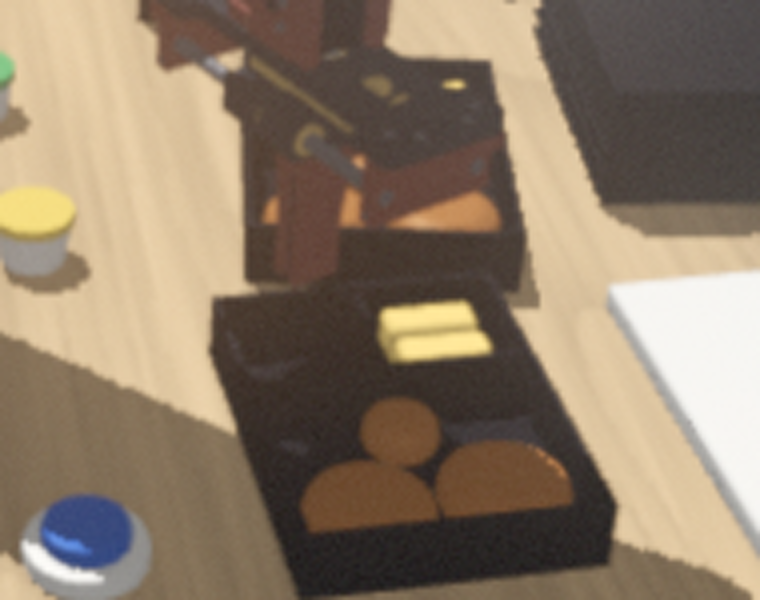

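The tips (crop (308,280), side image (387,270)) hang over the empty front-left compartment, clear of everything, and the button is back up. I'll hold for over two seconds, then hand in.

Emit:
drive_tool(steps=[{"gripper": 0, "dx": 0, "dy": 0, "dz": 0, "turn": 0}, {"gripper": 0, "dx": 0, "dy": 0, "dz": 0, "turn": 0}, {"gripper": 0, "dx": 0, "dy": 0, "dz": 0, "turn": 0}, {"gripper": 0, "dx": 0, "dy": 0, "dz": 0, "turn": 0}, {"gripper": 0, "dx": 0, "dy": 0, "dz": 0, "turn": 0}])

```text
clock: 15.3
position: [0.5806, -0.1845, 0.0656]
eef_rot: [-3.065, -0.69, -0.0]
ft_force: [-0.3, 0.5, 0.5]
width: 0.0005
grasp_force: 0.0
```

Emit:
drive_tool(steps=[{"gripper": 0, "dx": 0, "dy": 0, "dz": 0, "turn": 0}, {"gripper": 0, "dx": 0, "dy": 0, "dz": 0, "turn": 0}, {"gripper": 0, "dx": 0, "dy": 0, "dz": 0, "turn": 0}, {"gripper": 0, "dx": 0, "dy": 0, "dz": 0, "turn": 0}, {"gripper": 0, "dx": 0, "dy": 0, "dz": 0, "turn": 0}])

```text
clock: 15.92
position: [0.5806, -0.1845, 0.0657]
eef_rot: [-3.065, -0.69, -0.0]
ft_force: [-0.1, -0.0, -0.5]
width: 0.0001
grasp_force: 0.0
```

Emit:
drive_tool(steps=[{"gripper": 0, "dx": 0, "dy": 0, "dz": 0, "turn": 0}, {"gripper": 0, "dx": 0, "dy": 0, "dz": 0, "turn": 0}, {"gripper": 0, "dx": 0, "dy": 0, "dz": 0, "turn": 0}, {"gripper": 0, "dx": 0, "dy": 0, "dz": 0, "turn": 0}, {"gripper": 0, "dx": 0, "dy": 0, "dz": 0, "turn": 0}])

```text
clock: 16.55
position: [0.5805, -0.1845, 0.0656]
eef_rot: [-3.065, -0.69, 0.0]
ft_force: [0.6, -0.2, 0.8]
width: 0.0002
grasp_force: 0.0
```

Emit:
drive_tool(steps=[{"gripper": 0, "dx": 0, "dy": 0, "dz": 0, "turn": 0}, {"gripper": 0, "dx": 0, "dy": 0, "dz": 0, "turn": 0}, {"gripper": 0, "dx": 0, "dy": 0, "dz": 0, "turn": 0}, {"gripper": 0, "dx": 0, "dy": 0, "dz": 0, "turn": 0}, {"gripper": 0, "dx": 0, "dy": 0, "dz": 0, "turn": 0}])

```text
clock: 17.18
position: [0.5806, -0.1845, 0.0657]
eef_rot: [-3.065, -0.69, -0.0]
ft_force: [-0.5, -0.0, -0.3]
width: 0.0005
grasp_force: 0.0
```

```bash
python3 -c "
from look import *
go([.5806,-.1844,.065]);print(env.finish_job())"
```

```text
17.175 [ 0.5806 -0.1845  0.0657] F [-0.5178831  -0.03771604 -0.25736597] w 0.00047612476555262484
move [ 0.002 -0.002  0.013]
the job is handed in; nothing more can be done
None
```

I pressed the call button to its stop and let it go, then pointed for over two seconds each at the spare red-lidded pot and the empty compartment, and handed the job in at 17 s, still pointing there and with no sign of contact with any pot, box or jar.

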